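# Sweep the microscope filters through the gate into the slot

## Robot

A 6-joint arm with a two-finger parallel gripper is mounted at the origin on the work surface. World frame = base frame: x ahead of the robot, y to its left, z up, the work surface at z = 0. Lengths are in m, angles in degrees, forces in N, time in s.
With the tool pointing down it reaches from about 0.3 to 0.75 m from the base axis. Payload 8.5 kg.
Tool frame: the origin (TCP) lies at the very end of the fingers, on their centre line; the grasp point (between the pads) lies 19 mm behind it; x points along the fingers, y is the direction in which the jaws open and shut, and the axes are right-handed (so a half turn about x gives the same grasp; the last joint's range is limited). The gripper opens to 85 mm and grips with 20 to 120 N. Pads are 22 mm wide; open, the fingers measure 114 mm over their backs; the gripper's body (76 mm by 85 mm) begins 54 mm behind the grasp point. The pads swing forward as they close: fully open they stand 13 mm farther back than shut.
Start: joints at [53.784, 21.807, 74.336, -0, 83.858, -12.336], TCP at [0.223, 0.503, 0.231] pointing down, gripper open.
Joint ranges: [-178.18, 178.18], [-50.72, 133.34], [12.68, 142.11], [-81.47, 261.47], [9.98, 163.14], [-165.26, 165.26]. Speed limits (degrees/s): [136.94, 136.94, 180, 180, 180, 180].

## Interface

Orientations are given as a 3x3 rotation matrix whose columns are the frame's x, y, z axes.
In Python, from rig import sensors, cams, env gives the robot as it stands.
- The arm moves only by the shell command python3 -m crank 'ROWS' [FORCE]. ROWS is a JSON object of lists of equal length, an entry for each row: "hand": the closure in counts, from 0 (fully open) to 255 (shut); "translation": the shift along the tool's x, y, z in m, a list of three; "dr": the turn, a rotation vector about the tool's x, y, z in rad, a list of three. A call has 1 to 5 rows; each row is the pose to reach, as a shift and turn from the pose commanded when the call began, along the tool's axes at that moment; what a row does not reach only later rows make up. A row lasts 1/10 s, in which the tool goes at most 50 mm and 8.59 degrees, less where a joint would pass 70% of its speed; a pose out of reach is approached as far as the arm can. A call with a gripper value outside its range is refused whole. The fingers move at their own pace and stop on an object; FORCE is the grip in N (left out, the last holds). Time passes only in rows, so rows that repeat a pose let the fingers close. It gives the time, the measured TCP pose, the force and the opening at its end, in the units of the state.
- sensors.observe(): the state, without advancing time (a new reading comes with each control period).
- cams.get_image(name): name is "side" or "top" or "wrist"; returns (picture, depth): 420x560x3 uint8, blue, green, red; 420x560 float32, m along the optical axis (not along the pixel's ray), 0 where there is no reading.
- cams.calibration(name): a dict with "vertical_fov" (degrees; the focal length in pixels is half the picture's height over the tangent of half this angle, whatever the lens; pixels are square), "cx", "cy" (the principal point, pixels), "extrinsics" (4x4, takes a point from camera to world coordinates). Camera axes: x right, y down, z forward; pixel columns grow to the right and rows downward; lengths in m; the calibration is good to about 2 mm. A picture is of the moment at which its call begins: read the wrist's pose just before it. calibration takes no time and is no camera call; for the wrist camera it gives the pose at the moment of the call.
- env.close_job(): hands the job in, once; it reports no verdict.
The state is a dict: "time_s": time; "q": joint angles; "qvel": joint speeds; "joint_efforts": joint torques, N m; "position": TCP position; "tool_rot": TCP orientation; "ft_force": force on the tool from outside, world axes, zero at the start; "wrist_torque": the same for the moment, N m; "grip_width": finger opening in m.
Only numpy, scipy, OpenCV 4.12 (cv2) and the standard library are available. Lean on these libraries where they do the work, as an engineer would, in place of code of your own. Each camera call takes 0.05 s, during which the arm holds its last target. There are 200 camera calls.

## Task

Three loose rimmed glass filters lie on the raised deck of the sorting station. With the fingertips, slide them along the deck one after another through the narrow gate so that each drops into the sunken slot behind it; never lift or pick up a filter, and send the next only after the one before has come to lie in the slot. Leave the jar, the objective, the bottle and the slide box standing where they are.

Things in the scene. Friction and masses are not known exactly. Their poses are not given: they have to be found in the camera images.
- station: Fixed white sorting station, 300 x 344 mm, aluminium rims. Origin on the bench under the deck; x points from the deck through the gate to the slot, z up. Flat deck 60 mm above the bench, x -120 to +91, y -165 to +165 mm; rim 12 mm above the deck. A fence 20 mm high closes the deck's +x end but for the gate; beyond the ledge at x = +91 mm is the slot, its far wall 80 mm above the bench.
- gate_mouth (a point): Middle of the gate, on the deck surface, at the fence's deck-side face; axes as the station's. The opening is 44 mm wide (y) between posts 26 mm high; fence 6 mm thick (x 0 to +6 mm). The deck ends as a sharp ledge at x = +6 mm: a filter whose centre is pushed past it tips and drops into the slot. The gate lies up to 25 mm off the station's middle line.
- slot (a point): Centre of the sunken slot's floor, 8 mm above the bench (52 mm below the deck); slot 77 mm along x, 160 mm along y, directly behind the gate. Axes as the station's.
- filter1_center (a point): Centre (half-way up) of a filter: a flat disc 34 mm in diameter and 10 mm thick, dark metal rim with a glass pane, about 22 g, lying flat and loose on the deck (centre 5 mm above it). The three are alike. It slides with ordinary friction.
- filter2_center (a point): Centre (half-way up) of another filter: a flat disc 34 mm in diameter and 10 mm thick, dark metal rim with a glass pane, about 22 g, lying flat and loose on the deck (centre 5 mm above it). The three are alike. It slides with ordinary friction.
- filter3_center (a point): Centre (half-way up) of the third filter: a flat disc 34 mm in diameter and 10 mm thick, dark metal rim with a glass pane, about 22 g, lying flat and loose on the deck (centre 5 mm above it). The three are alike. It slides with ordinary friction.
- jar_center (a point): Centre of a small closed amber jar, 28 mm in diameter, 45 mm high, standing loose near one side rim of the deck. Leave it.
- objective_center (a point): Centre of a steel microscope objective, 28 mm in diameter, 44 mm high, standing loose near the other side rim of the deck. Leave it.
- bottle_center (a point): Centre of a white plastic bottle, 48 mm in diameter, 100 mm high, on the bench beside the station. Leave it.
- slide_box_center (a point): Centre of a black open slide box, 85 x 60 x 30 mm, on the bench beside the station. Leave it.
There are look-alikes about, which are no part of the job. Leave any blue look-alike of the part that bears filter3_center alone. What is shaped like the part that bears filter2_center but green is not meant.

How it is judged (in metres and radians):
On the way, in this order (a step that is already met when the one before it is completed fails the run):
1. one filter lies in the slot (((x of filter1_center in the frame of station between 0.091 and 0.168 m and y of filter1_center in the frame of station between -0.08 and 0.08 m and z of filter1_center in the frame of station below 0.046 m) or (x of filter2_center in the frame of station between 0.091 and 0.168 m and y of filter2_center in the frame of station between -0.08 and 0.08 m and z of filter2_center in the frame of station below 0.046 m) or (x of filter3_center in the frame of station between 0.091 and 0.168 m and y of filter3_center in the frame of station between -0.08 and 0.08 m and z of filter3_center in the frame of station below 0.046 m))), for 0.2 s.
2. a second filter lies in the slot, swept after the first ((((x of filter1_center in the frame of station between 0.091 and 0.168 m and y of filter1_center in the frame of station between -0.08 and 0.08 m and z of filter1_center in the frame of station below 0.046 m) and (x of filter2_center in the frame of station between 0.091 and 0.168 m and y of filter2_center in the frame of station between -0.08 and 0.08 m and z of filter2_center in the frame of station below 0.046 m)) or ((x of filter1_center in the frame of station between 0.091 and 0.168 m and y of filter1_center in the frame of station between -0.08 and 0.08 m and z of filter1_center in the frame of station below 0.046 m) and (x of filter3_center in the frame of station between 0.091 and 0.168 m and y of filter3_center in the frame of station between -0.08 and 0.08 m and z of filter3_center in the frame of station below 0.046 m)) or ((x of filter2_center in the frame of station between 0.091 and 0.168 m and y of filter2_center in the frame of station between -0.08 and 0.08 m and z of filter2_center in the frame of station below 0.046 m) and (x of filter3_center in the frame of station between 0.091 and 0.168 m and y of filter3_center in the frame of station between -0.08 and 0.08 m and z of filter3_center in the frame of station below 0.046 m)))), for 0.2 s.
3. the third filter lies in the slot, swept after the second (x of filter1_center in the frame of station between 0.091 and 0.168 m and y of filter1_center in the frame of station between -0.08 and 0.08 m and z of each of filter1_center, filter2_center, filter3_center in the frame of station below 0.046 m and x of filter2_center in the frame of station between 0.091 and 0.168 m and y of filter2_center in the frame of station between -0.08 and 0.08 m and x of filter3_center in the frame of station between 0.091 and 0.168 m and y of filter3_center in the frame of station between -0.08 and 0.08 m), for 0.2 s.
At the end, for the whole second after the job is handed in: All three filters lie at rest in the sunken slot: centres inside its walls and at least 14 mm below the deck's level (flat, leaning or on one another) (all of step 3 and linear speed of each of filter1, filter2, filter3 below 0.02 m/s); the robot touches nothing.
It fails at once if a filter is lifted off the deck (its centre more than 12 mm above where it lies on the deck) (z of any of filter1_center, filter2_center, filter3_center in the frame of station above 0.077 m).
It fails at once if the jar, objective, bottle or slide box is moved by more than 15 mm (distance of any of jar_center, objective_center, bottle_center, slide_box_center from where it was at the start of the episode above 0.015 m).
It also fails if it takes over 58 s, if anything falls off the work surface, if the arm or the gripper's body presses on something with over 40 N, if the wrist force passes 120 N, or if a joint passes its speed limit or range.

## Working session

There is one attempt and no reset: what is moved stays moved. The work goes in short steps, Python scripts to look and compute and a shell command to move; the robot and the scene stay as the last step left them, time stands still between calls to the robot, and variables do not carry over. Pictures are saved under pics/ and viewed, about 8 in all and at most 12, crops included, and the job is handed in when it is done.

```bash
mkdir -p pics; python3 - <<'E'
from rig import sensors,cams,env
import cv2,numpy as np
s=sensors.observe();print(s['time_s'],s['position'],np.round(s['tool_rot'],3).tolist(),s['grip_width'])
for n in ['top','side']:
    p,d=cams.get_image(n);cv2.imwrite(f'pics/{n}0.png',p);np.save(f'pics/{n}0d.npy',d)
    c=cams.calibration(n);print(n,c['vertical_fov'],c['cx'],c['cy'],np.round(c['extrinsics'],3).tolist())
E
```

```text
0.0 [0.2224952  0.50265351 0.23070253] [[-0.001, 0.405, 0.914], [-0.001, 0.914, -0.405], [-1.0, -0.001, -0.0]] 0.08550783510056656
top 56.21608583987019 280.22674253491664 209.98868518455325 [[0.021, -0.997, 0.08, 0.448], [-1.0, -0.021, 0.001, 0.002], [0.001, -0.08, -0.997, 0.819], [0.0, 0.0, 0.0, 1.0]]
side 55.81595765388796 282.17083961216423 207.81195330042843 [[-0.98, -0.133, 0.148, 0.387], [-0.198, 0.575, -0.794, 0.789], [0.02, -0.808, -0.589, 0.666], [0.0, 0.0, 0.0, 1.0]]
```

View pics/top0.png

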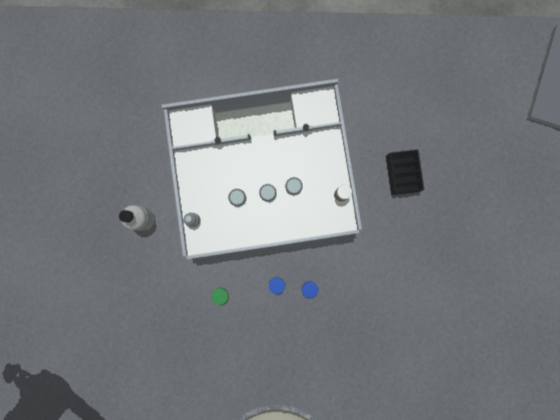

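```bash
python3 - <<'E'
import cv2
p=cv2.imread('pics/top0.png')[70:265,155:365]
cv2.imwrite('pics/c1.png',cv2.resize(p,None,fx=3.05,fy=3.05,interpolation=cv2.INTER_CUBIC))
E
```

```text
(no output)
```

View pics/c1.png

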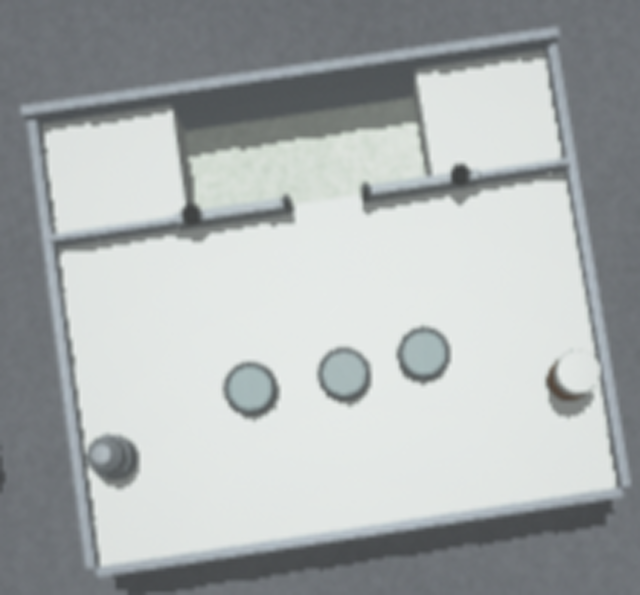

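View pics/side0.png

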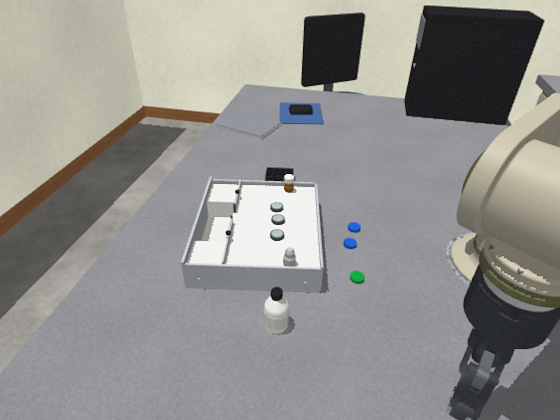

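```bash
cat > h.py <<'E'
import cv2,numpy as np
from rig import cams
def ray(n,u,v,z,c=None):
    c=c or cams.calibration(n);f=210/np.tan(np.radians(c['vertical_fov']/2));E=np.array(c['extrinsics'])
    d=E[:3,:3]@np.array([(u-c['cx'])/f,(v-c['cy'])/f,1]);o=E[:3,3];return o+d*(z-o[2])/d[2]
def discs(p,roi):
    x0,y0,x1,y1=roi;h=p[y0:y1,x0:x1].astype(int)
    m=((h.max(2)<205)&(h.max(2)>20)).astype(np.uint8)
    out=[]
    for c in cv2.findContours(m,cv2.RETR_EXTERNAL,cv2.CHAIN_APPROX_NONE)[0]:
        a=cv2.contourArea(c)
        if 120<a<600:
            (x,y),r=cv2.minEnclosingCircle(c);M=cv2.moments(c);out.append((M['m10']/M['m00']+x0,M['m01']/M['m00']+y0,r,a))
    return out
E
python3 - <<'E'
from h import *
p=cv2.imread('pics/top0.png')
C=lambda x,y:(x/3.05+155-.3,y/3.05+70-.3)
# outer rim corners (rear z .072), fence ends and posts
for nm,(x,y),z in [('rearL',(97,573),.072),('rearR',(627,489),.072),('farL',(22,110),.08),('farR',(557,32),.08),('postL',(291,203),.086),('postR',(363,191),.086),('fenceL',(60,250),.06),('fenceR',(568,180),.06),('ledgeL',(298,226),.06),('jar',(576,374),.105),('obj',(106,452),.1)]:
    print(nm,np.round(ray('top',*C(x,y),z),4))
for d in discs(p,(190,150,335,235)): print(np.round(d,1),np.round(ray('top',d[0],d[1],.066),4))
E
```

```text
rearL [0.4142 0.178  0.072 ]
rearR [ 0.4729 -0.1498  0.072 ]
farL [0.704 0.235 0.08 ]
farR [ 0.7618 -0.1025  0.08  ]
postL [0.6461 0.063  0.086 ]
postR [0.6546 0.0184 0.086 ]
fenceL [0.6193 0.2128 0.06  ]
fenceR [ 0.672  -0.1133  0.06  ]
ledgeL [0.6381 0.0603 0.06  ]
jar [ 0.5401 -0.1122  0.105 ]
obj [0.4877 0.1689 0.1   ]
[194.5 221.1   9.3 153. ] [0.4838 0.1668 0.066 ]
[236.9 197.4   9.8 264. ] [0.531  0.0869 0.066 ]
[267.6 192.7   9.7 250.5] [0.5413 0.0281 0.066 ]
[293.4 186.    9.8 251.5] [ 0.5554 -0.0216  0.066 ]
```

```bash
python3 -m crank '{"hand":[195,195,195,195,195],"translation":[[0,-0.031,0.038],[0,-0.062,0.076],[0,-0.093,0.114],[0,-0.124,0.152],[0,-0.155,0.19]],"dr":[[-0.13,0,0],[-0.26,0,0],[-0.39,0,0],[-0.52,0,0],[-0.588,0,0]]}' 
python3 - <<'E'
from rig import sensors
import numpy as np
s=sensors.observe();t=np.array([.4684,.0141,.16]);print(s['position'],s['grip_width'],s['tool_rot'],'delta tool',s['tool_rot'].T@(t-s['position']) if hasattr(s['tool_rot'],'T') else np.array(s['tool_rot']).T@(t-np.array(s['position'])))
E
```

```text
time_s: 0.6
position: [0.3306, 0.2892, 0.2312]
tool_rot: [[-0.0, -0.176, 0.984], [-0.0, 0.984, 0.176], [-1.0, 0.0, -0.0]]
ft_force: [0.6, 0.3, -0.2]
grip_width: 0.02
[0.33063299 0.28922855 0.23116719] 0.02004520503579138 [[-2.58434310e-04 -1.75741327e-01  9.84436346e-01]
 [-3.63441521e-05  9.84436380e-01  1.75741323e-01]
 [-9.99999966e-01  9.63908327e-06 -2.60799306e-04]] delta tool [ 0.07114158 -0.2950586   0.08728995]
```

```bash
python3 -m crank '{"hand":[195,195,195,195,195],"translation":[[0,-0.045,0.015],[0,-0.09,0.03],[0,-0.135,0.045],[0,-0.18,0.06],[0,-0.225,0.075]],"dr":[[0,0,0],[0,0,0],[0,0,0],[0,0,0],[0,0,0]]}' >/dev/null
python3 -m crank '{"hand":[195,195,195,195],"translation":[[0,-0.035,0.006],[0.035,-0.07,0.012],[0.07,-0.07,0.012],[0.07,-0.07,0.012]],"dr":[[0,0,0],[0,0,0],[0,0,0],[0,0,0]]}'
python3 - <<'E'
from h import *
p,d=cams.get_image('wrist');cv2.imwrite('pics/w1.png',p);np.save('pics/w1d.npy',d)
c=cams.calibration('wrist');print(c);import pickle;pickle.dump(c,open('pics/w1c.pkl','wb'))
E
```

```text
time_s: 1.5
position: [0.4643, 0.0145, 0.1578]
tool_rot: [[-0.009, -0.168, 0.986], [0.002, 0.986, 0.168], [-1.0, 0.003, -0.008]]
ft_force: [-0.5, 0.7, 0.6]
grip_width: 0.02
{'vertical_fov': 63.99078811535312, 'cx': 282.29247636842007, 'cy': 202.25352407080004, 'extrinsics': array([[-0.1684255 ,  0.93814413,  0.30252015,  0.38740438],
       [ 0.98571362,  0.15991335,  0.05288088,  0.00155657],
       [ 0.00123287,  0.30710472, -0.95167493,  0.30348104],
       [ 0.        ,  0.        ,  0.        ,  1.        ]])}
```

View pics/w1.png

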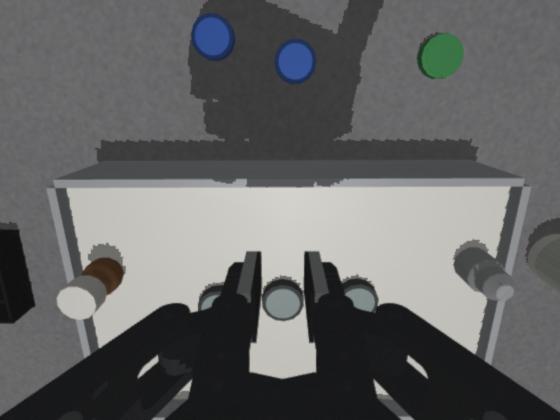

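```bash
python3 - <<'E'
from h import *
import pickle
c=pickle.load(open('pics/w1c.pkl','rb'));ex=np.array([.985,.170]);ey=np.array([-.17,.985])
for n,u,v,z in [('B',283,298,.07),('rearL',523,183,.072),('rearR',52,185,.072),('deckrearmid',290,187,.06)]:
    w=ray('',u,v,z,c);d=w[:2]-[.566,.036];print(n,w.round(4),(d@ex).round(4),(d@ey).round(4))
from rig import sensors
s=sensors.observe();d=np.array(s['position'])[:2]-[.566,.036];print(s['position'],d@ex,d@ey,s['time_s'])
E
```

```text
B [0.5412 0.0287 0.07  ] -0.0256 -0.003
rearL [0.418  0.1807 0.072 ] -0.1211 0.1677
rearR [ 0.4758 -0.1492  0.072 ] -0.1203 -0.1671
deckrearmid [0.452  0.0188 0.06  ] -0.1152 0.0024
[0.46547702 0.01487502 0.16034718] -0.10260638195773601 -0.003719201557628147 1.55
```

```bash
python3 -m crank '{"hand":[195,195,195,195],"translation":[[0.04,0,0.0376],[0.08,0,0.0376],[0.093,0,0.0376],[0.093,0,0.0376]],"dr":[[0,0,0],[0,0,0],[0,0,0],[0,0,0]]}'
for i in 1 2 3; do python3 -m crank '{"hand":[195,195],"translation":[[0.002,0,0],[0.002,0,0]],"dr":[[0,0,0],[0,0,0]]}' | egrep 'posi|force'; done
```

```text
time_s: 1.95
position: [0.5034, 0.0221, 0.0683]
tool_rot: [[-0.002, -0.172, 0.985], [0.0, 0.985, 0.172], [-1.0, 0.001, -0.001]]
ft_force: [-0.1, 0.0, 0.2]
grip_width: 0.0204
position: [0.5043, 0.0214, 0.0681]
ft_force: [-0.3, 0.3, -0.3]
position: [0.5036, 0.0212, 0.065]
ft_force: [-0.1, -0.6, 0.2]
position: [0.5034, 0.0212, 0.0623]
ft_force: [0.0, 0.6, -0.1]
```

```bash
python3 -m crank '{"hand":[195,195,195,195,195],"translation":[[0.001,0,0.012],[0.001,-0.001,0.02],[0.001,-0.002,0.03],[0.001,-0.003,0.04],[0.001,-0.004,0.05]],"dr":[[0,0,0],[0,0,0],[0,0,0],[0,0,0],[0,0,0]]}' | egrep 'posi|force'
python3 -m crank '{"hand":[195,195,195,195,195],"translation":[[0,-0.001,0.01],[0,-0.002,0.02],[0,-0.002,0.03],[0,-0.002,0.04],[0,-0.002,0.05]],"dr":[[0,0,0],[0,0,0],[0,0,0],[0,0,0],[0,0,0]]}' | egrep 'posi|force'
python3 - <<'E'
from h import *
from rig import sensors
p,d=cams.get_image('wrist');cv2.imwrite('pics/w2.png',p)
q,d=cams.get_image('top');cv2.imwrite('pics/t2.png',np.vstack([cv2.resize(p[150:400,100:460],(576,400)),cv2.resize(q[70:265,155:365],(215,200))]) if 0 else p)
a=cv2.resize(q[80:220,170:350],None,fx=2.2,fy=2.2,interpolation=2)
b=np.zeros((420,398,3),np.uint8);b[:a.shape[0],:396]=a
cv2.imwrite('pics/m2.png',np.hstack([p[:,80:480],b]))
s=sensors.observe();d=np.array(s['position'])[:2]-[.566,.036];print(s['position'],d@[.985,.17],d@[-.17,.985],s['time_s'])
E
```

```text
position: [0.5542, 0.0258, 0.0613]
ft_force: [-0.5, 0.1, 0.8]
position: [0.6038, 0.0325, 0.0613]
ft_force: [-1.3, 0.2, -0.3]
[0.60418051 0.03252795 0.06119093] 0.03701755516039967 -0.009910654839637125 3.65
```

View pics/m2.png

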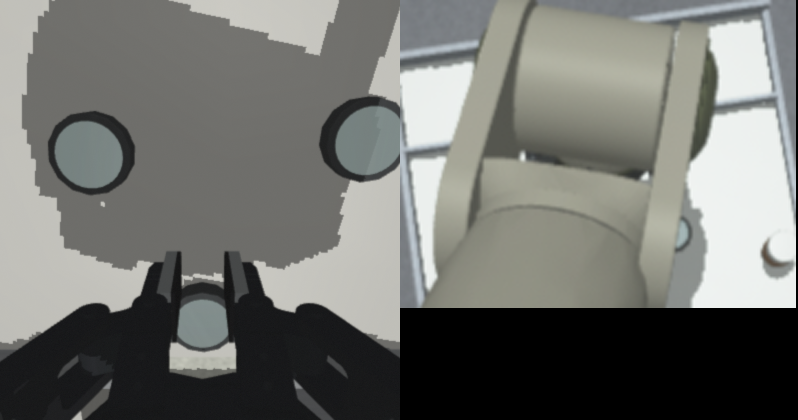

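```bash
python3 - <<'E'
from h import *
c=cams.calibration('wrist')
for n,u,v,z in [('disc',283,325,.07),('discrear',283,300,.07),('ledge',283,354,.06)]:
    w=ray('',u,v,z,c);d=w[:2]-[.566,.036];print(n,w.round(4),d@[.985,.17],d@[-.17,.985])
E
python3 -c "
import cv2;p=cv2.imread('pics/w2.png');cv2.imwrite('pics/w2c.png',cv2.resize(p[240:390,200:370],None,fx=4,fy=4,interpolation=2))"
```

```text
disc [0.6293 0.0374 0.07  ] 0.06260470325356525 -0.009403258361030838
discrear [0.6157 0.035  0.07  ] 0.048749168660501115 -0.009401717576857
ledge [0.6552 0.0419 0.06  ] 0.08882099227474924 -0.009394330209201444
```

View pics/w2c.png

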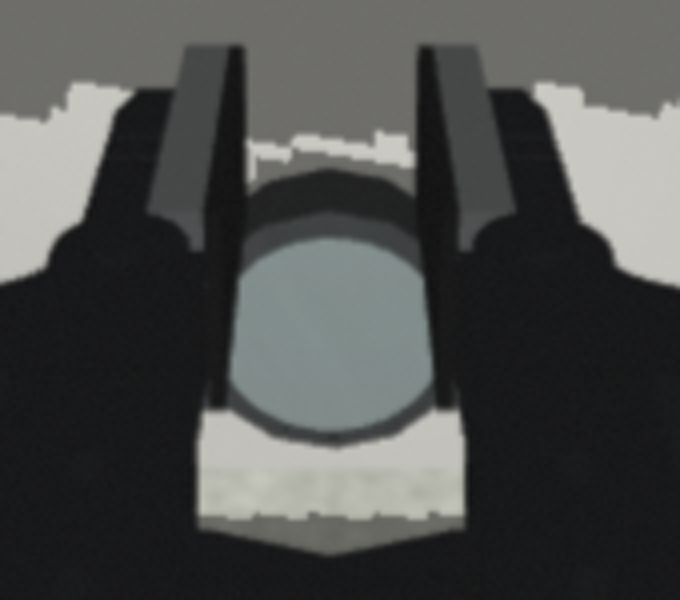

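```bash
python3 -m crank '{"hand":[195,195,195,195,195],"translation":[[0,0,0.008],[0,0,0.016],[0,0,0.024],[0,0,0.031],[0,0,0.034]],"dr":[[0,0,0],[0,0,0],[0,0,0],[0,0,0],[0,0,0]]}' | egrep 'posi|force'
python3 - <<'E'
from h import *
from rig import sensors
p,d=cams.get_image('wrist');cv2.imwrite('pics/w3.png',cv2.resize(p[200:400,170:400],None,fx=3,fy=3,interpolation=2))
s=sensors.observe();d=np.array(s['position'])[:2]-[.566,.036];print(s['position'],s['ft_force'],d@[.985,.17],d@[-.17,.985],s['time_s'])
E
```

```text
position: [0.6372, 0.0382, 0.0613]
ft_force: [-0.9, 0.5, 0.4]
[0.63727711 0.03825879 0.06124738] [ 1.04475135 -0.37292975  0.32872451] 0.07059194618561607 -0.00989219791098954 4.2
```

View pics/w3.png

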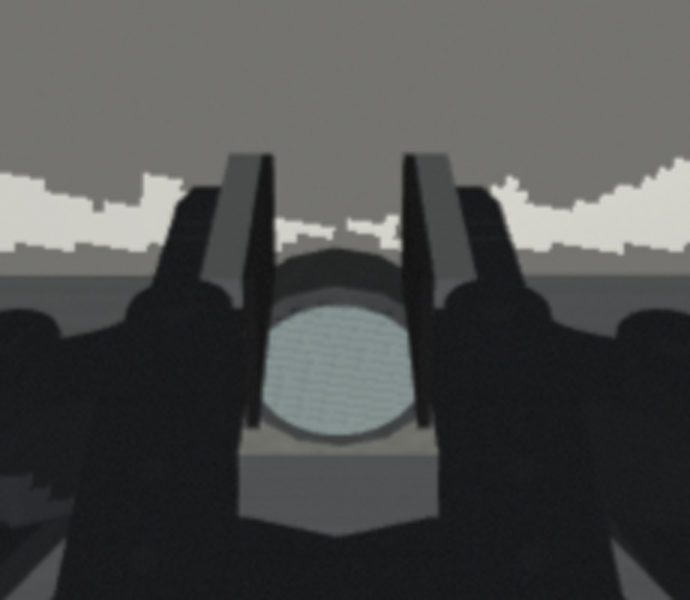

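```bash
python3 -m crank '{"hand":[195,195,255,255,255],"translation":[[0,0,-0.015],[-0.0015,0,-0.02],[-0.0015,0,-0.02],[-0.0015,0,-0.02],[-0.0015,0,-0.02]],"dr":[[0,0,0],[0,0,0],[0,0,0],[0,0,0],[0,0,0]]}' | egrep 'posi|force|wid'
python3 -m crank '{"hand":[255,255,255,255,255],"translation":[[0,0,0.01],[0,0,0.018],[0,0,0.026],[0,0,0.032],[0,0,0.036]],"dr":[[0,0,0],[0,0,0],[0,0,0],[0,0,0],[0,0,0]]}' | egrep 'posi|force|wid'
python3 - <<'E'
from h import *
p,d=cams.get_image('wrist');cv2.imwrite('pics/w4.png',cv2.resize(p[200:400,170:400],None,fx=3,fy=3,interpolation=2))
E
```

```text
position: [0.6172, 0.0348, 0.0629]
ft_force: [-0.3, 0.5, -1.0]
grip_width: 0.0003
position: [0.6528, 0.041, 0.0627]
ft_force: [-0.4, 0.3, -0.1]
grip_width: -0.0
```

View pics/w4.png

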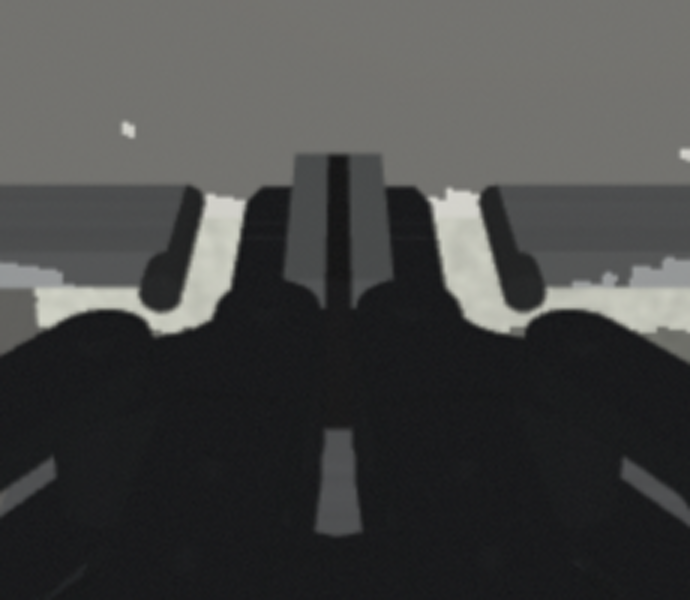

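```bash
python3 -m crank '{"hand":[255,255,178,178,178],"translation":[[0,0,-0.035],[-0.03,0,-0.055],[-0.035,-0.015,-0.095],[-0.035,-0.045,-0.135],[-0.035,-0.045,-0.15]],"dr":[[0,0,0],[0,0,0],[0,0,0],[0,0,0],[0,0,0]]}' | egrep 'posi|force|wid'
python3 - <<'E'
from h import *
from rig import sensors
p,d=cams.get_image('wrist');cv2.imwrite('pics/w5.png',p)
q,d=cams.get_image('side');cv2.imwrite('pics/s5.png',q)
cv2.imwrite('pics/m5.png',np.hstack([p[:,100:480],cv2.resize(q[170:290,180:330],(420,336),interpolation=2)[:,:] if 0 else np.vstack([cv2.resize(q[170:290,180:330],(420,336),interpolation=2),np.zeros((84,420,3),np.uint8)])]))
s=sensors.observe();d=np.array(s['position'])[:2]-[.566,.036];print(s['position'],s['ft_force'],d@[.985,.17],d@[-.17,.985],s['time_s'],s['tool_rot'])
E
```

```text
position: [0.5098, -0.0312, 0.0982]
ft_force: [0.1, 0.6, -0.2]
grip_width: 0.0257
[ 0.51058158 -0.02963948  0.09821308] [ 0.43983639  0.52426209 -0.66007072] -0.06574585702078779 -0.055233754852087674 5.85 [[-7.86352042e-04 -1.68435000e-01  9.85712449e-01]
 [ 1.98743869e-04  9.85712708e-01  1.68435203e-01]
 [-9.99999671e-01  3.28353671e-04 -7.41641777e-04]]
```

View pics/m5.png

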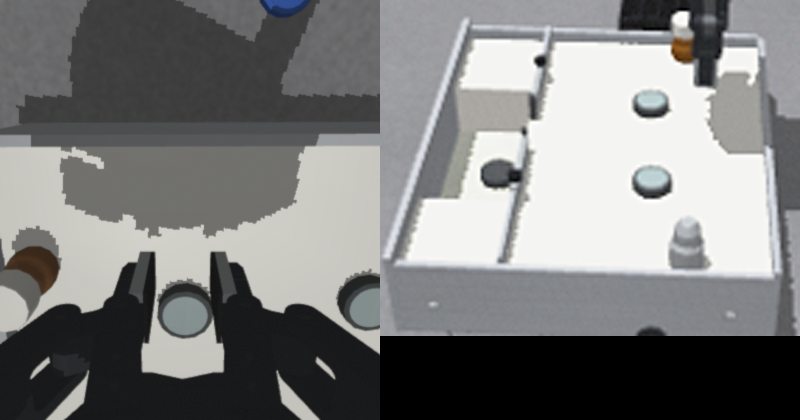

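```bash
python3 -m crank '{"hand":[178,178,178,178,178],"translation":[[0.02,0.003,0.01],[0.037,0.003,0.01],[0.037,0.003,0.01],[0.037,0.003,0.018],[0.037,0.003,0.025]],"dr":[[0,0,0],[0,0,0],[0,0,0],[0,0,0],[0,0,0]]}' | egrep 'posi|force|wid'
python3 -m crank '{"hand":[178,178,178,178,178],"translation":[[0,0.005,0.008],[0,0.01,0.016],[0,0.015,0.024],[0,0.02,0.032],[0,0.026,0.04]],"dr":[[0,0,0],[0,0,0],[0,0,0],[0,0,0],[0,0,0]]}' | egrep 'posi|force|wid'
python3 - <<'E'
from h import *
from rig import sensors
p,d=cams.get_image('wrist');cv2.imwrite('pics/w6.png',cv2.resize(p[200:400,170:400],None,fx=3,fy=3,interpolation=2))
s=sensors.observe();d=np.array(s['position'])[:2]-[.566,.036];print(s['position'],s['ft_force'],d@[.985,.17],d@[-.17,.985],s['time_s'])
E
```

```text
position: [0.5375, -0.0214, 0.0609]
ft_force: [-0.7, -0.5, -0.5]
grip_width: 0.0259
position: [0.5719, 0.0113, 0.0608]
ft_force: [-0.4, 0.4, -0.1]
grip_width: 0.0258
[0.57264965 0.0121354  0.06087075] [-0.28269659 -0.26634236  0.25748684] 0.002492918831759461 -0.024637072580888705 6.9
```

View pics/w6.png

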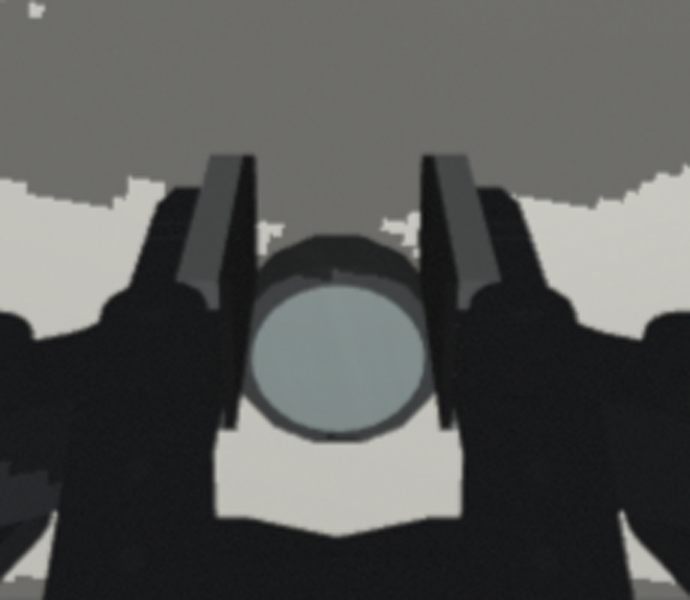

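```bash
python3 -m crank '{"hand":[178,178,178,178,178],"translation":[[0,0.004,0.008],[0,0.008,0.016],[0,0.012,0.024],[0,0.0147,0.031],[0,0.0147,0.039]],"dr":[[0,0,0],[0,0,0],[0,0,0],[0,0,0],[0,0,0]]}' | egrep 'posi|force|wid'
python3 -m crank '{"hand":[178,178,178,178,178],"translation":[[0,0,0.008],[0,0,0.016],[0,0,0.024],[0,0,0.026],[-0.0015,0,0.01]],"dr":[[0,0,0],[0,0,0],[0,0,0],[0,0,0],[0,0,0]]}' | egrep 'posi|force|wid'
python3 -m crank '{"hand":[255,255,255,255,255],"translation":[[0,0,-0.002],[0,0,-0.002],[0,0,-0.002],[0,0,0.006],[0,0,0.012]],"dr":[[0,0,0],[0,0,0],[0,0,0],[0,0,0],[0,0,0]]}' | egrep 'posi|force|wid'
python3 - <<'E'
from h import *
from rig import sensors
s=sensors.observe();d=np.array(s['position'])[:2]-[.566,.036];print(s['position'],s['ft_force'],d@[.985,.17],d@[-.17,.985],s['time_s'])
E
```

```text
position: [0.6076, 0.0322, 0.0608]
ft_force: [0.4, 0.3, 0.1]
grip_width: 0.0258
position: [0.6182, 0.0335, 0.0619]
ft_force: [0.4, 0.1, 0.5]
grip_width: 0.0255
position: [0.6299, 0.0356, 0.0624]
ft_force: [0.2, 0.3, -0.7]
grip_width: 0.0001
[0.62985995 0.0356081  0.06237706] [ 0.21614122  0.33937844 -0.69495299] 0.06283542932778263 -0.01124221716637327 8.4
```

```bash
python3 -m crank '{"hand":[255,255,255,255,255],"translation":[[0,0.001,0.008],[0,0.001,0.016],[0,0.001,0.022],[0,0.001,0.026],[0,0.001,0.026]],"dr":[[0,0,0],[0,0,0],[0,0,0],[0,0,0],[0,0,0]]}' | egrep 'posi|force|wid'
python3 -m crank '{"hand":[255,255,178,178,178],"translation":[[0,0,-0.035],[-0.03,0.01,-0.06],[-0.035,0.035,-0.1],[-0.035,0.065,-0.135],[-0.035,0.066,-0.154]],"dr":[[0,0,0],[0,0,0],[0,0,0],[0,0,0],[0,0,0]]}' | egrep 'posi|force|wid'
python3 - <<'E'
from h import *
from rig import sensors
p,d=cams.get_image('wrist');cv2.imwrite('pics/w7.png',p)
q,d=cams.get_image('side')
cv2.imwrite('pics/m7.png',np.hstack([p[:,100:480],np.vstack([cv2.resize(q[170:290,180:330],(420,336),interpolation=2),np.zeros((84,420,3),np.uint8)])]))
s=sensors.observe();d=np.array(s['position'])[:2]-[.566,.036];print(s['position'],s['ft_force'],d@[.985,.17],d@[-.17,.985],s['time_s'])
E
```

```text
position: [0.6547, 0.041, 0.0622]
ft_force: [-0.6, 0.3, 0.4]
grip_width: 0.0003
position: [0.4877, 0.0817, 0.0977]
ft_force: [0.7, 0.3, 0.2]
grip_width: 0.0258
[0.488986   0.08025177 0.09778029] [ 0.2153565   0.20087539 -0.17492093] -0.06833599328230602 0.05668037197811973 9.5
```

View pics/m7.png

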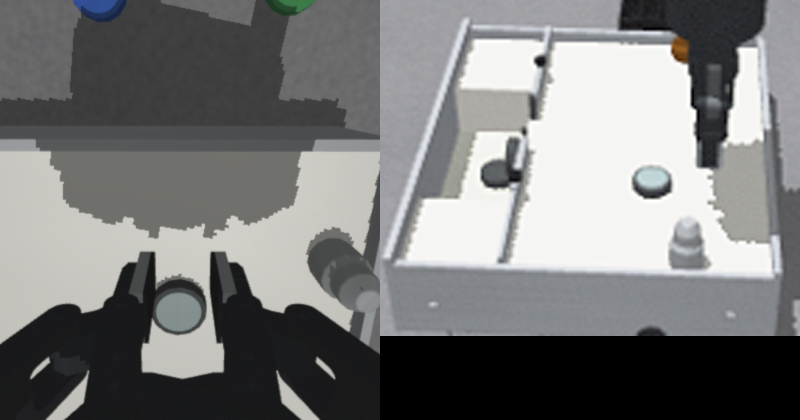

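```bash
cat > sl.py <<'E'
from h import *
from rig import sensors
from scipy import ndimage
q,d=cams.get_image('side');cv2.imwrite('pics/s_last.png',q);c=cams.calibration('side')
f=210/np.tan(np.radians(c['vertical_fov']/2));E=np.array(c['extrinsics'])
v,u=np.mgrid[170:290,180:330];D=d[170:290,180:330]
P=np.stack([(u-c['cx'])/f*D,(v-c['cy'])/f*D,D],-1)@E[:3,:3].T+E[:3,3]
r=P[...,:2]-[.566,.036];X=r@[.985,.17];Y=r@[-.17,.985];Z=P[...,2]
dark=q[170:290,180:330].max(2)<100
m=dark&(D>0)&(X>.08)&(X<.172)&(abs(Y)<.09)&(Z<.095)
L,n=ndimage.label(m)
for i in range(1,n+1):
    k=L==i
    if k.sum()>5: print('blob',k.sum(),'px',u[k].mean().round(),v[k].mean().round(),'X',X[k].min().round(3),X[k].max().round(3),'Y',Y[k].min().round(3),Y[k].max().round(3),'Z',Z[k].min().round(3),np.median(Z[k]).round(3),Z[k].max().round(3))
s=sensors.observe();print(s['time_s'])
E
python3 sl.py
```

```text
blob 7 px 237.0 192.0 X 0.08 0.086 Y -0.09 -0.086 Z 0.08 0.084 0.087
blob 16 px 234.0 208.0 X 0.082 0.085 Y -0.035 -0.03 Z 0.062 0.074 0.085
blob 90 px 223.0 231.0 X 0.081 0.131 Y -0.022 0.082 Z 0.007 0.019 0.086
9.55
```

```bash
cat >> sl.py <<'E'
for vv in range(45,70,2):
    print(vv+170,[f"{X[vv,uu]*1e3:.0f},{Y[vv,uu]*1e3:.0f},{Z[vv,uu]*1e3:.0f}{'*' if dark[vv,uu] else ''}" for uu in range(34,54,2)])
E
python3 sl.py | tail -13
```

```text
215 ['148,-79,13', '142,-80,12', '137,-78,14', '131,-77,14', '126,-80,13', '121,-83,10', '115,-79,14', '110,-79,14', '104,-81,13', '83,13,85']
217 ['147,-74,9', '142,-76,8', '137,-79,6', '132,-79,6', '126,-78,7', '120,-75,10', '115,-77,9', '110,-78,8', '105,-80,7', '82,21,85']
219 ['146,-68,7', '140,-66,9', '136,-69,7', '130,-67,9', '125,-70,7', '119,-67,9', '103,-12,53', '99,-17,49', '86,23,81', '82,22,80']
221 ['145,-59,8', '139,-59,8', '134,-60,8', '128,-57,10', '123,-60,7', '118,-60,8', '102,-5,52', '97,-5,52*', '85,33,82', '81,31,80']
223 ['143,-49,9', '138,-51,8', '132,-50,8', '127,-51,8', '122,-52,8', '116,-48,10', '101,1,50', '97,-2,48', '84,39,81', '81,30,74']
225 ['141,-40,9', '137,-42,8', '132,-44,7', '126,-41,9', '121,-43,8', '115,-42,9', '102,2,44*', '96,4,46', '83,46,81', '81,33,70']
227 ['141,-36,6', '135,-34,8', '128,-23,17', '122,-22,18', '117,-24,17', '112,-22,18', '101,5,40*', '96,5,41', '83,52,79', '81,33,64']
229 ['139,-23,9', '131,-12,19', '125,-11,20*', '121,-15,17*', '115,-13,19', '111,-14,18*', '101,8,37*', '86,61,80', '82,60,80', '80,40,63']
231 ['137,-15,10', '130,-6,17*', '125,-5,18*', '119,-5,18', '115,-7,17', '109,-6,18*', '88,77,88*', '84,75,86*', '79,75,87*', '80,43,60']
233 ['136,-9,8', '129,-2,14*', '123,2,18', '118,2,18', '113,2,18', '108,2,18', '88,80,84*', '83,82,86*', '79,79,84*', '79,54,63']
235 ['135,-3,6', '130,-2,7', '124,3,12*', '118,7,15*', '113,6,14*', '108,5,14*', '103,2,12', '83,85,82', '81,69,70', '78,59,61']
237 ['134,6,7', '129,6,8', '123,7,8', '118,6,8', '113,6,8', '108,5,8', '103,7,9', '83,86,77', '81,71,65', '77,66,61']
239 ['132,15,9', '127,14,8', '122,15,9', '117,13,7', '112,13,7', '107,13,8', '102,15,10', '82,94,79', '81,73,60', '76,73,61']
```

```bash
python3 -m crank '{"hand":[178,178,178,178,178],"translation":[[0.02,-0.003,0.008],[0.0365,-0.003,0.008],[0.0365,-0.003,0.008],[0.0365,-0.003,0.016],[0.0365,-0.003,0.022]],"dr":[[0,0,0],[0,0,0],[0,0,0],[0,0,0],[0,0,0]]}' | egrep 'posi|force|wid'
python3 -m crank '{"hand":[178,178,178,178,178],"translation":[[0,-0.006,0.008],[0,-0.012,0.016],[0,-0.018,0.024],[0,-0.024,0.032],[0,-0.03,0.04]],"dr":[[0,0,0],[0,0,0],[0,0,0],[0,0,0],[0,0,0]]}' | egrep 'posi|force|wid'
python3 - <<'E'
from h import *
from rig import sensors
p,d=cams.get_image('wrist');c=cams.calibration('wrist')
g=p.astype(int);m=((g[...,0]-g[...,2]>3)&(g.max(2)>110)&(g.max(2)<200)).astype(np.uint8);m[:180]=0
n,L,S,C=cv2.connectedComponentsWithStats(m)
for i in range(1,n):
    if S[i,4]>300:
        w=ray('',*C[i],.068,c);r=w[:2]-[.566,.036];print(S[i],C[i],'pane',r@[.985,.17],r@[-.17,.985])
s=sensors.observe();d=np.array(s['position'])[:2]-[.566,.036];print(s['position'],d@[.985,.17],d@[-.17,.985],s['time_s'])
E
```

```text
position: [0.5151, 0.0803, 0.0607]
ft_force: [0.2, -0.1, 0.1]
grip_width: 0.026
position: [0.5588, 0.0572, 0.0608]
ft_force: [-0.5, -0.1, 0.7]
grip_width: 0.026
[ 255  296   56   48 2136] [282.46769663 319.09269663] pane 0.021291970528354725 0.0214238296880918
[0.56015953 0.05647493 0.06088912] -0.0022721226583591733 0.021160687568575594 10.65
```

```bash
python3 -m crank '{"hand":[178,178,178,178,178],"translation":[[0,-0.006,0.008],[0,-0.012,0.016],[0,-0.019,0.024],[0,-0.025,0.032],[0,-0.0312,0.04]],"dr":[[0,0,0],[0,0,0],[0,0,0],[0,0,0],[0,0,0]]}' | egrep 'posi|force|wid'
python3 -m crank '{"hand":[178,178,178,178,178],"translation":[[0,0,0.008],[0,0,0.016],[0,0,0.024],[0,0,0.028],[-0.0015,0,0.012]],"dr":[[0,0,0],[0,0,0],[0,0,0],[0,0,0],[0,0,0]]}' | egrep 'posi|force|wid'
python3 -m crank '{"hand":[255,255,255,255,255],"translation":[[0,0,-0.001],[0,0,-0.001],[0,0,-0.001],[0,0,0.006],[0,0,0.012]],"dr":[[0,0,0],[0,0,0],[0,0,0],[0,0,0],[0,0,0]]}' | egrep 'posi|force|wid'
python3 - <<'E'
from h import *
from rig import sensors
s=sensors.observe();d=np.array(s['position'])[:2]-[.566,.036];print(s['position'],s['ft_force'],d@[.985,.17],d@[-.17,.985],s['time_s'])
E
```

```text
position: [0.6035, 0.0334, 0.0608]
ft_force: [-0.8, 0.2, 0.3]
grip_width: 0.026
position: [0.616, 0.0362, 0.062]
ft_force: [0.1, 0.3, 0.6]
grip_width: 0.0264
position: [0.6273, 0.038, 0.0624]
ft_force: [-1.0, -1.0, -0.3]
grip_width: -0.0003
[0.6272871  0.0380322  0.06238721] [-1.03402501 -1.03632792 -0.28898064] 0.060713270231047535 -0.008417085423490568 12.15
```

Push through to TCP x ≈ 0.095, then retreat high and clear.

```bash
python3 -m crank '{"hand":[255,255,255,255,255],"translation":[[0,-0.0015,0.008],[0,-0.0015,0.016],[0,-0.0015,0.024],[0,-0.0015,0.031],[0,-0.0015,0.034]],"dr":[[0,0,0],[0,0,0],[0,0,0],[0,0,0],[0,0,0]]}' | egrep 'posi|force|wid'
python3 -m crank '{"hand":[255,255,255,255,255],"translation":[[0,0,-0.035],[-0.03,0,-0.06],[-0.07,0,-0.1],[-0.1,0,-0.14],[-0.12,0,-0.18]],"dr":[[0,0,0],[0,0,0],[0,0,0],[0,0,0],[0,0,0]]}' | egrep 'posi|force|wid'
python3 -m crank '{"hand":[255,255,255,255],"translation":[[0,0,-0.03],[0,0,-0.06],[0,0,-0.06],[0,0,-0.06]],"dr":[[0,0,0],[0,0,0],[0,0,0],[0,0,0]]}' | egrep 'posi|force|wid'
python3 sl.py
python3 - <<'E'
import cv2,numpy as np
from rig import cams
q=cv2.imread('pics/s_last.png');t,_=cams.get_image('top')
a=cv2.resize(q[165:345,175:340],(400,436),interpolation=2);b=cv2.resize(t[70:270,150:365],(400,372),interpolation=2)
b=np.vstack([b,np.zeros((64,400,3),np.uint8)]);cv2.imwrite('pics/fin.png',np.hstack([a,b]))
E
```

```text
position: [0.6609, 0.0424, 0.0622]
ft_force: [-0.1, 0.2, -0.1]
grip_width: 0.0
position: [0.4829, 0.0115, 0.1835]
ft_force: [-0.5, -0.4, 1.1]
grip_width: 0.0001
position: [0.4249, 0.0014, 0.1823]
ft_force: [0.5, -0.1, -0.0]
grip_width: -0.0004
blob 7 px 237.0 192.0 X 0.08 0.086 Y -0.09 -0.086 Z 0.082 0.083 0.088
blob 17 px 234.0 208.0 X 0.081 0.094 Y -0.078 -0.029 Z 0.046 0.073 0.085
blob 104 px 221.0 232.0 X 0.081 0.139 Y -0.019 0.083 Z 0.007 0.029 0.089
13.6
215 ['147,-77,14', '142,-78,14', '137,-79,13', '132,-81,11', '126,-78,14', '120,-78,15', '115,-80,14', '110,-81,13', '104,-80,14', '83,13,85']
217 ['148,-76,8', '142,-76,8', '137,-77,8', '132,-78,7', '126,-78,8', '121,-77,8', '115,-79,7', '110,-81,6', '104,-79,8', '82,21,85']
219 ['145,-64,10', '141,-68,8', '136,-69,7', '130,-69,7', '125,-69,8', '119,-69,8', '114,-67,10', '108,-68,9', '87,21,79', '81,25,82']
221 ['144,-56,10', '139,-58,9', '134,-59,8', '129,-59,8', '123,-60,8', '118,-59,9', '113,-62,7', '107,-57,11', '86,29,79', '81,26,77']
223 ['135,-14,37', '129,-11,39', '124,-13,38', '120,-15,37', '114,-14,38', '110,-16,37',
[... 396 characters left out ...]
'105,-14,19*', '86,61,80', '81,62,81', '81,38,62']
231 ['131,10,31*', '-48,772,666*', '121,13,33*', '115,14,35*', '111,12,33*', '109,-2,21*', '88,76,86*', '84,76,87*', '79,76,87*', '80,44,60']
233 ['137,-10,7*', '127,8,22*', '123,6,21*', '118,3,19*', '113,2,18*', '109,0,17*', '88,80,84*', '83,82,86*', '79,80,84*', '79,51,60']
235 ['134,2,11', '130,-0,9', '124,1,10*', '118,5,14*', '113,4,13*', '109,2,12*', '104,1,11', '83,82,80', '81,71,71', '78,59,61']
237 ['133,9,10', '128,8,9', '123,6,8', '119,5,7', '114,4,6', '108,6,8', '103,5,8', '82,89,80', '81,72,65', '77,64,59']
239 ['133,11,5', '127,15,8', '122,15,9', '117,14,8', '112,14,9', '107,12,7', '102,13,8', '82,91,76', '81,72,60', '76,72,60']
```

View pics/fin.png

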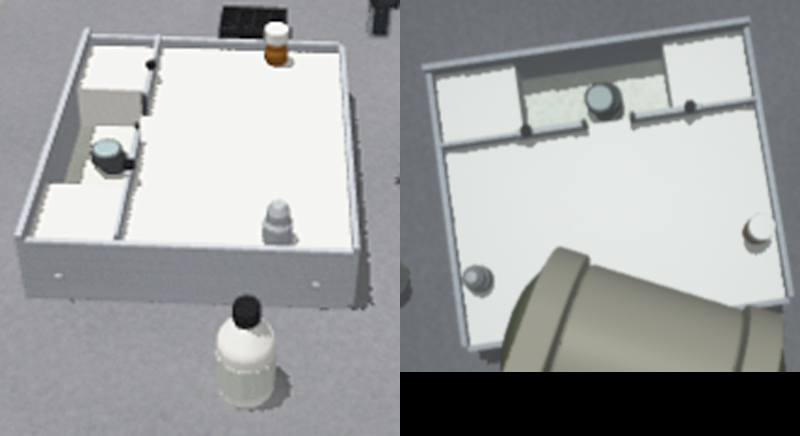

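```bash
python3 -c "
from rig import env,sensors
s=sensors.observe();print(s['time_s'],s['ft_force']);print(env.close_job())"
```

```text
13.65 [-0.18692977 -0.73453455 -0.58064965]
the job is handed in; nothing more can be done
None
```

All three filters are in the slot, and I handed the job in at about 13.7 s. Each was slid along the deck in a cradle of the part-open fingertips, then nudged through the gate with the fingers shut. I sent them in the order middle, right, left.

- **Slot after each filter:** Side views showed the first filter lying flat before I sent the second. The second was standing on edge against the ledge (top about 53 mm above the bench) before I sent the third.
- **Final check:** The deck is empty. Depth readings put the top face in the slot at about 38 mm. That matches three filters stacked flat, the top one centred about 33 mm above the bench (limit 46 mm). Only the top filter is clearly visible; I inferred the two below from that height.
- **Other objects:** The jar, objective and bottle stand where they were by eye; I did not re-measure them. The slide box shows in the last side view but I did not compare its position, and the arm never went near it.
- **Contact:** The arm is retracted and clear of everything. The wrist-force readings I took stayed at or below about 1.5 N.

No check failed. The one surprise was that the first cradle push left the middle filter still sitting at the ledge, so I finished it, and then the other two, with the fingers shut.

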